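# Drive the dowel out of the slanted pivot bracket and catch it

## Task

Stand the white beaker on the table under the low end of the slanted bore, then take the slim pin punch from the wooden stand and drive the stuck dowel down and out of the bracket so that it drops into the beaker. Feel for the hole and do not ram the punch against the bracket; do not touch the dowel with the fingers or let it fall beside the beaker. Put the punch back into the free hole of the stand, seated on its collar, leave the beaker standing upright with the dowel in it, and leave the other things alone.

Things in the scene. Friction and masses are not known exactly. Their poses are not given: they have to be found in the camera images.
- bracket: Fixed bracket: base plate, post and on it a slanted grey clevis block, 34 x 26 x 26 mm. Origin: on the table (z = 0) straight below the bore's low mouth, which is 64 mm up. The bore runs down towards +x, 40 degrees from vertical. Base plate (x -91 to -16 mm) and post lie on the -x side; +x is open table. Block top 91 mm up. A lever stub reaches 54 mm to -y at x = -8 mm, 69 to 80 mm up.
- bore: The 9.5 mm through-hole, 1 mm chamfer. Origin: centre of its upper mouth, 84 mm above the table; z along the bore, up and out; y level; low mouth at z = -26 mm. A spring ball 13 mm down sits in the dowel's groove: breaking it loose takes roughly 10 to 15 N along the bore; then it slides easily and drops out once its upper end, or the punch tip behind it, is about 15 mm below the mouth.
- dowel: The stuck steel dowel pin, cylinder 8 mm across, 30 mm long, with a shallow ring groove near its upper end. Origin at its middle, z along its length. At the start it is in the bore, upper end 5 mm below the upper mouth, lower end 9 mm out of the low mouth, up to 0.8 mm off the bore's centre line.
- catch_spot (a point): Point on the table 24 mm along the bracket's +x from its origin: where the dowel comes down; the beaker standing centred here catches it.
- beaker: White plastic beaker, open at the top, 61 mm across the rim, 48 mm across the foot, 48 mm high, wall about 3 mm, 30 g. Origin: centre of its underside, z up. Grasp across the upper wall.
- pin_punch: The slim pin punch, axis z, standing nose down. Origin: the flat tip of its nose. Nose 6.5 mm across and 55 mm long (z = 0 to 55 mm), collar 24 mm across (z = 55 to 60 mm), handle 16 mm across (z = 60 to 108 mm, the top). 0.1 kg.
- punch_grip (a point): Middle of the slim punch's handle, on its axis, 84 mm from the nose tip.
- thick_punch: A second punch like the first but with an 11 mm nose, which does not fit the bore. It stands in the other hole of the stand; leave it.
- stand: Fixed wooden block 46 x 112 x 62 mm (x, y, z). Origin: centre of its underside. Two vertical holes, 13 mm across and 58 mm deep with 2 mm chamfer, 30 mm either side of the middle along y; the punches hang in them, collar on the top face (collar underside 62 mm, nose tip 7 mm above the table).
- stand_hole0 (a point): Mouth of one hole of the stand, centre, 62 mm above the table.
- stand_hole1 (a point): Mouth of the other hole of the stand, centre, 62 mm above the table.
- thread_tape: Bystander: roll of thread tape, 54 mm across, 15 mm high, origin under its centre.
- tape_measure: Bystander: tape measure, 34 x 79 x 57 mm high, origin under its centre.
- spare_coil: Bystander: black valve coil, 30 x 36 x 46 mm high, origin under its centre.
- brass_tee: Bystander: brass tee fitting, 28 x 50 x 14 mm high, origin under its centre.

How it is judged:
By the outcome, as a careful person would: the job done as asked, in the order asked, and still so for the second after the job is handed in, with the robot touching nothing.
It also fails if it takes over 67 s, if anything falls off the work surface, if the arm or the gripper's body presses on something with over 40 N, if the wrist force passes 120 N, or if a joint passes its speed limit or range.

## Robot

A 7-joint arm with a two-finger parallel gripper is mounted at the origin on a cart in front of the work surface, level with it; the furniture and walls round the work are solid. World frame = base frame: x ahead of the robot, y to its left, z up, the work surface at z = 0. Lengths are in mm, angles in rad, forces in N, time in s.
With the tool pointing down it reaches from about 400 to 875 mm from the base axis. Payload 6.5 kg.
Tool frame: the origin (TCP) lies between the finger pads; the fingertips stand 14 mm ahead of it and the grasp point (between the pads) lies 5 mm behind it; z points along the fingers, y is the line along which they close (so a half turn about z gives the same grasp; the last joint's range is limited). The gripper opens to 88 mm and grips with 3 to 60 N. Pads are 18 mm wide; open, the fingers measure 123 mm over their backs; the gripper's body (75 mm by 187 mm) begins 45 mm behind the grasp point.
Start: joints at [-1.181, 0.536, -0.004, 1.538, 0.003, 1.067, -0.071], TCP at [286.111, 583.636, 252.716] pointing down, gripper open.
Joint ranges: [-2.7, 2.7], [-0.37, 2.16], [-1.27, 1.26], [0.24, 2.4], [-1.31, 4.45], [0.19, 1.91], [-2.76, 2.76]. Speed limits (rad/s): [2.39, 2.39, 3.14, 3.14, 3.14, 3.14, 3.14].

## Interface

Orientations are given as a unit quaternion [w, x, y, z].
In Python, from rig import arm gives the robot as it stands. The module is installed in compiled form; this text tells all that it offers. Calls block until the motion is done:
- arm.reach(position, orientation): joint-space move of the TCP to a pose.
- arm.line_to(position, vel=150, frame=None, guard=None): straight line of the TCP; frame=None keeps the orientation; vel is the mean speed in mm/s. With guard (N) it stops when the force on the tool has changed by that much, and returns True; else False.
- arm.movej(angles): joint-space move.
- arm.grip(opening, squeeze=None): finger opening in mm; squeeze is the grip in N (None keeps the last); returns when the fingers have stopped.
- arm.hold(seconds).
- arm.solve_ik(position, orientation): joint angles nearest the present ones, or None.
- arm.snapshot(name): name is "side" or "top"; returns a dict with "frame" (400x640x3 uint8, red, green, blue), "z_map" (400x640 float32, mm along the optical axis (not along the pixel's ray), 0 where there is no reading), "fx", "fy", "cx", "cy" (pixels), "T" (4x4, takes a point from camera to world coordinates). Camera axes: x right, y down, z forward; pixel columns grow to the right and rows downward; lengths in mm; the calibration is good to about 2 mm. A picture is of the moment at which its call begins.
A pose or a line that the arm cannot do raises arm.Unreachable and nothing moves.
- arm.hand_in(): hands the job in; it is judged then, once.
Readings, each from a call of its own:
- arm.read_time(): time.
- arm.read_q(): joint angles.
- arm.read_qd(): joint speeds.
- arm.read_effort(): joint torques, N m.
- arm.read_tool_pos(): TCP position.
- arm.read_tool_rot(): TCP orientation.
- arm.read_ft_force(): force on the tool from outside, world axes, zero at the start.
- arm.read_wrist_torque(): the same for the moment, N m.
- arm.read_gripper_width(): finger opening in mm.
- arm.read_finger_force(): force on a finger pad.
Only numpy, scipy, OpenCV 4.12 (cv2) and the standard library are available. Lean on these libraries where they do the work, as an engineer would, in place of code of your own. Each camera call takes 0.05 s, during which the arm holds its last target. There are 200 camera calls.

## Working session

There is one attempt and no reset: what is moved stays moved. The work goes in short steps, each a Python script; the robot and the scene stay as the last script left them, time stands still between calls to the robot, and variables do not carry over. Pictures are saved under pics/ and viewed, at most 11 in all, crops included, and the job is handed in when it is done.

```bash
mkdir -p pics; cat > h.py <<'E'
import numpy as np, cv2
from rig import arm
def snap(n,f=None):
    s=arm.snapshot(n); np.savez(f'{n}.npz',**{k:np.array(v) for k,v in s.items()})
    if f: cv2.imwrite('pics/'+f,s['frame'][:,:,::-1])
    return s
def cloud(s):
    z=s['z_map'].astype(float); v,u=np.mgrid[:400,:640]
    P=np.stack([(u-s['cx'])/s['fx']*z,(v-s['cy'])/s['fy']*z,z],-1)
    T=np.array(s['T']); P=P@T[:3,:3].T+T[:3,3]; P[z<=0]=np.nan
    return P
E
python3 - <<'E'
from h import *
for n in('top','side'):
    s=snap(n,n+'1.png'); print(n,s['fx'],s['cx'],s['cy'],np.round(s['T'],3).tolist())
print(arm.read_time(),arm.read_tool_rot())
E
```

```text
top 520.3486823183503 325.21286548441014 196.80339735037367 [[0.011, -0.994, 0.105, 439.83], [-1.0, -0.011, -0.0, -23.201], [0.001, -0.105, -0.995, 1367.885], [0.0, 0.0, 0.0, 1.0]]
side 494.177302546187 319.0868629711353 196.4475893144119 [[0.929, -0.237, 0.286, 302.779], [-0.371, -0.599, 0.709, -792.537], [0.003, -0.765, -0.644, 787.187], [0.0, 0.0, 0.0, 1.0]]
0.1 [-1.13383270e-04  2.25897435e-01  9.74150801e-01 -7.43269809e-04]
```

View pics/top1.png

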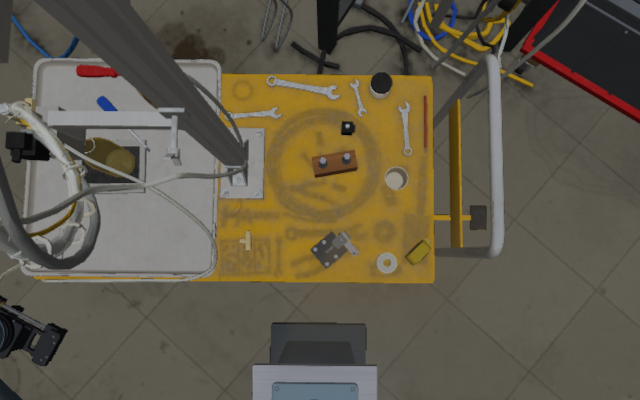

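View pics/side1.png

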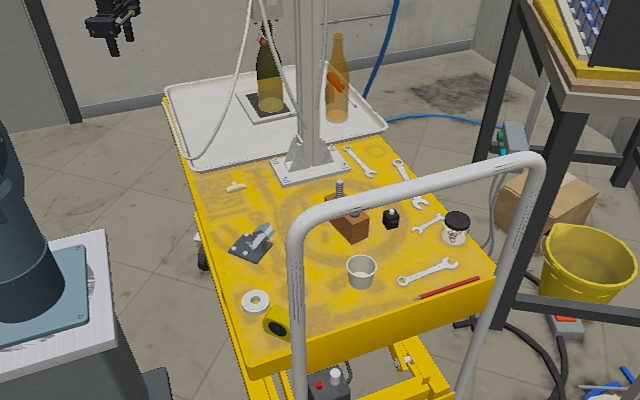

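```bash
python3 - <<'E'
from h import *
def crop(n,u0,u1,v0,v1,k):
    im=cv2.imread(f'pics/{n}1.png')[v0:v1,u0:u1]; return cv2.resize(im,None,fx=k,fy=k,interpolation=cv2.INTER_CUBIC)
a=crop('top',300,440,140,280,4); cv2.imwrite('pics/topc.png',a)
b=crop('side',225,385,175,295,5); cv2.imwrite('pics/sidec.png',b)
s=dict(np.load('top.npz'));P=cloud(s)
def reg(u0,u1,v0,v1,lo,hi):
    Q=P[v0:v1,u0:u1].reshape(-1,3);Q=Q[(Q[:,2]>lo)&(Q[:,2]<hi)];
    r=cv2.minAreaRect(Q[:,:2].astype(np.float32)); print(len(Q),np.round(Q.mean(0),1),np.round(r[0],1),np.round(r[1],1),round(r[2],1),np.round(np.percentile(Q[:,2],[5,50,95]),1))
print('table',np.nanmedian(P[195:230,230:300,2]))
reg(305,362,145,180,56,67)   # stand top
reg(305,362,145,180,72,130)  # handles
reg(383,410,163,193,40,56)   # beaker rim
reg(383,410,163,193,15,56)
reg(305,335,228,270,4,20) # base plate
reg(305,362,228,270,60,110)
Q=P[145:180,305:362].reshape(-1,3);Q=Q[Q[:,2]>95];print(np.round(Q))
E
```

```text
table -1.4376452596208082
656 [666.9 -45.5  61.1] [668.2 -45.9] [ 47.5 111.9] 10.7 [57.2 61.1 65.1]
100 [666.1 -46.3 105.4] [667.7 -46.3] [15.5 76.2] 11.0 [ 75.  112.2 116.1]
102 [ 634.  -207.5   46.3] [ 631.3 -205. ] [59.7 59.6] 44.3 [41.4 46.5 50.3]
186 [ 636.9 -211.    38.3] [ 631.2 -205.1] [59.7 59.6] 43.3 [18.9 42.4 49.9]
467 [444.  -23.8   8.3] [446.4 -10.1] [103.7  75.5] 0.5 [ 4.5  7.5 15.1]
306 [462.8 -73.   77.6] [456.6 -77.6] [68.1 44.1] 45.4 [67.4 77.7 87.8]
[[680. -71. 113.]
 [680. -73. 113.]
 [680. -75. 114.]
 [679. -78. 116.]
 [677. -70. 117.]
 [677. -73. 113.]
 [678. -76. 110.]
 [678. -78. 113.]
 [677. -80. 115.]
 [675. -68. 115.]
 [676. -71. 110.]
 [675. -73. 113.]
 [675. -75. 113.]
 [674. -78. 118.]
 [675. -80. 114.]
 [675. -83. 112.]
 [672. -68. 113.]
 [673. -71. 112.]
 [672. -73. 116.]
 [672. -75. 116.]
 [672. -78. 116.]
 [673. -83. 111.]
 [669. -14. 114.]
 [669. -17. 114.]
 [670. -19. 113.]
 [672. -69. 103.]
 [670. -71. 113.]
 [670. -73. 113.]
 [670. -76. 112.]
 [670. -78. 114.]
 [670. -80. 114.]
 [667. -12. 114.]
 [667. -14. 112.]
 [667. -17. 113.]
 [667. -19. 114.]
 [667. -22. 115.]
 [670. -69.  99.]
 [667. -71. 114.]
 [668. -73. 111.]
 [667. -75. 114.]
 [668. -78. 110.]
 [668. -81. 110.]
 [665. -10. 112.]
 [664. -12. 116.]
 [664. -14. 113.]
 [664. -17. 118.]
 [665. -19. 113.]
 [664. -22. 114.]
 [666. -71. 107.]
 [666. -73. 109.]
 [666. -76. 107.]
 [666. -78. 108.]
 [662. -10. 114.]
 [662. -12. 114.]
 [662. -17. 114.]
 [662. -19. 115.]
 [662. -22. 114.]
 [663. -24. 111.]
 [666. -74.  96.]
 [659. -10. 113.]
 [660. -12. 112.]
 [660. -15. 112.]
 [660. -17. 111.]
 [660. -19. 113.]
 [659. -22. 114.]
 [658. -10. 109.]
 [656. -12. 116.]
 [657. -15. 115.]
 [657. -17. 116.]
 [657. -19. 113.]
 [658. -22. 110.]
 [656. -12. 104.]
 [655. -15. 110.]
 [655. -17. 108.]
 [656. -19. 107.]
 [657. -22. 100.]
 [655. -14.  98.]]
```

View pics/topc.png

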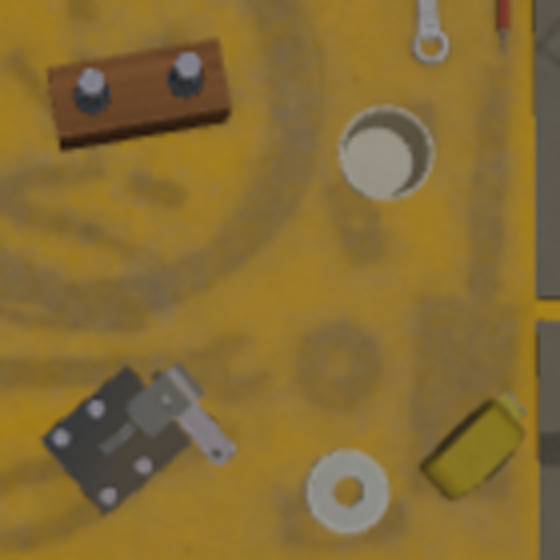

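View pics/sidec.png

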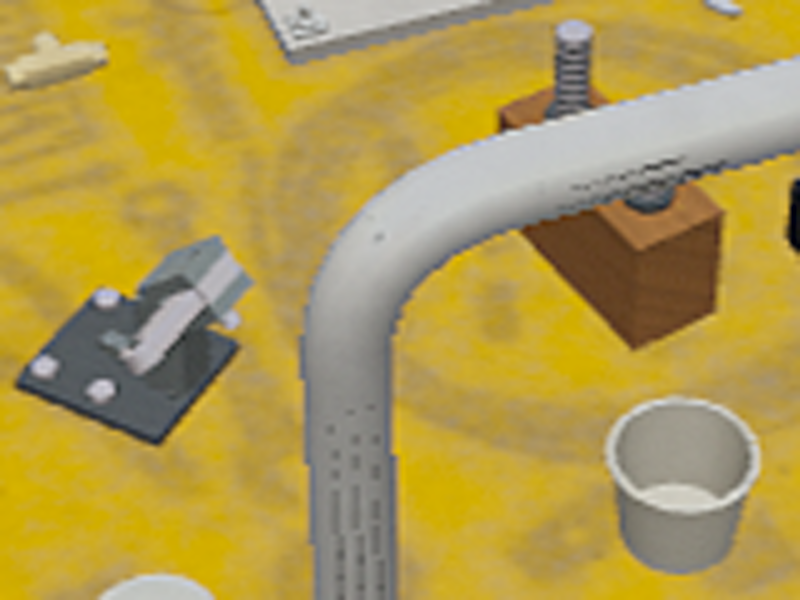

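```bash
python3 - <<'E'
from h import *
im=cv2.imread('pics/top1.png')
def c(u,v,w,h,k): return cv2.resize(im[v:v+h,u:u+w],None,fx=k,fy=k,interpolation=cv2.INTER_LANCZOS4)
A=c(308,228,54,42,10)  # 540x420
B=c(310,148,50,17,10)
M=np.zeros((600,540,3),np.uint8); M[:420]=A; M[425:595,:500]=B
cv2.imwrite('pics/mos.png',M)
# bracket fit from depth
s=dict(np.load('top.npz'));P=cloud(s);Q=P[225:272,300:365].reshape(-1,3);Q=Q[np.isfinite(Q[:,0])];Q[:,2]+=1.4
B=Q[(Q[:,2]>60)]; print('high',len(B),B.max(0))
from scipy.optimize import minimize
c40,s40=np.cos(np.radians(40)),np.sin(np.radians(40))
# plate-only fit: points z in 4..20 -> inside rect x[-91,-16]; block: high points
pl=Q[(Q[:,2]>3)&(Q[:,2]<11)]; gr=Q[Q[:,2]<2.5]
print(len(pl),len(gr))
for i in np.linspace(-1.1,-.6,6): pass
def cost(p):
    x,y,a=p; R=np.array([[np.cos(a),np.sin(a)],[-np.sin(a),np.cos(a)]])
    q=(Q[:,:2]-[x,y])@R.T; X,Y=q.T
    # soft height-map model: plate width h, y symmetric
    d=np.maximum(np.abs(X+53.5)-37.5,np.abs(Y)-HW)
    ins=1/(1+np.exp(d/0.7)); m=(Q[:,2]<11)
    t=(Q[m,2]>3.5)
    return ((ins[m]-t)**2).sum()
best=None
for HW in (25,28,30,33,36,40):
  r=min((minimize(cost,[x0,y0,a],method='Nelder-Mead',options=dict(maxiter=600)) for a in(-.95,-.8) for x0 in(465,480) for y0 in(-75,-60)),key=lambda r:r.fun)
  print(HW,np.round(r.x,3),r.fun)
E
```

```text
high 308 [493.60465388 -41.48604978  93.68480007]
759 1753
25 [476.251 -77.977  -0.863] 344.764980025082
28 [478.418 -75.96   -0.832] 301.8429963634775
30 [480.108 -74.735  -0.869] 273.5568630368107
33 [480.25 -74.69  -0.86] 238.69579951514328
36 [480.737 -74.154  -0.874] 271.45006699445423
40 [484.194 -71.08   -0.867] 325.2687740341731
```

View pics/mos.png

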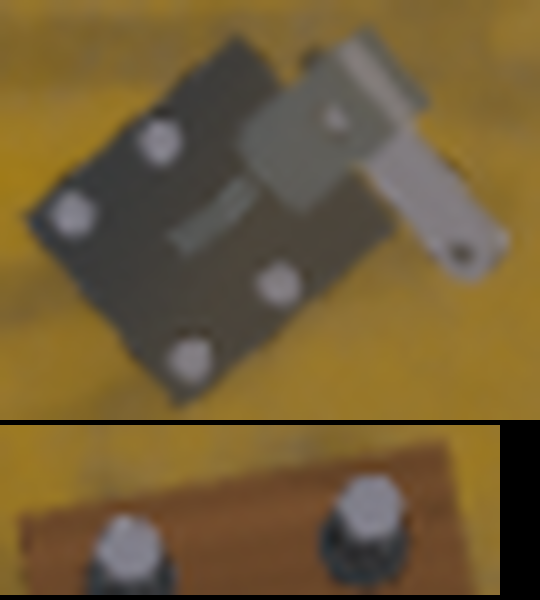

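```bash
cat >> h.py <<'E'
YAW=-0.87
BO=np.array([480.,-74.7,0.])
def bv(x,y,z,yaw=YAW):
    c,s=np.cos(yaw),np.sin(yaw); return np.array([c*x-s*y,s*x+c*y,z])
def quat(zdir,ydir):
    from scipy.spatial.transform import Rotation as R
    z=np.array(zdir,float);z/=np.linalg.norm(z);y=np.array(ydir,float);y-=y@z*z;y/=np.linalg.norm(y)
    q=R.from_matrix(np.stack([np.cross(y,z),y,z],1)).as_quat(); return [q[3],q[0],q[1],q[2]]
def proj(s,p):
    T=np.array(s['T']);c=T[:3,:3].T@(np.array(p)-T[:3,3]);return np.array([s['cx']+s['fx']*c[0]/c[2],s['cy']+s['fy']*c[1]/c[2]])
def unproj(s,u,v,z):
    T=np.array(s['T']);d=T[:3,:3]@[(u-s['cx'])/s['fx'],(v-s['cy'])/s['fy'],1.];return T[:3,3]+d*(z-T[2,3])/d[2]
E
python3 - <<'E'
from h import *
s=dict(np.load('top.npz'));P=cloud(s).reshape(-1,3);P=P[np.isfinite(P[:,0])]
for y in range(-350,700,50):
    m=(P[:,1]>y)&(P[:,1]<=y+50)&(P[:,2]>120)&(P[:,0]>150); 
    if m.any(): print(y,'minx',P[m,0].min().round(),'z',P[m,2].min().round(),P[m,2].max().round(),m.sum())
print('dowel',unproj(s,341,239.3,79))
for n,px in dict(l=(23.+0,0)).items(): pass
for p in [(471.5,-64.4,79)]: print(proj(s,p))
for nm,pt in dict(pick=[631,-205,30],place=BO+bv(24,0,34)).items():
  for t in (20,30,40):
    for az in range(-120,61,20):
      out=np.array([np.cos(np.radians(az)),np.sin(np.radians(az)),0]);t_=np.radians(t)
      zd=-np.sin(t_)*out-np.cos(t_)*np.array([0,0,1]); yd=np.array([-out[1],out[0],0])
      r=[arm.solve_ik(pt,quat(zd,sg*yd)) is not None for sg in(1,-1)]
      if any(r): print(nm,t,az,r)
E
```

```text
-350 minx 433.0 z 121.0 380.0 1617
150 minx 569.0 z 120.0 947.0 7453
200 minx 429.0 z 122.0 976.0 5168
250 minx 416.0 z 232.0 933.0 3299
300 minx 405.0 z 309.0 846.0 3531
350 minx 242.0 z 350.0 689.0 1634
400 minx 255.0 z 121.0 662.0 1183
450 minx 241.0 z 120.0 580.0 3323
500 minx 215.0 z 120.0 541.0 2152
550 minx 240.0 z 312.0 427.0 583
600 minx 299.0 z 235.0 344.0 188
dowel [470.19531277 -63.50898693  79.        ]
[341.36496112 238.77420185]
pick 20 -120 [True, True]
pick 20 -100 [True, True]
pick 20 -80 [True, True]
pick 20 -60 [True, True]
pick 20 -40 [True, True]
pick 20 -20 [True, True]
pick 20 0 [True, True]
pick 20 20 [True, True]
pick 20 40 [True, True]
pick 20 60 [True, True]
pick 30 -120 [True, True]
pick 30 -100 [True, True]
pick 30 -80 [True, True]
pick 30 -60 [True, True]
pick 30 -40 [True, True]
pick 30 -20 [True, True]
pick 30 0 [True, True]
pick 30 20 [True, True]
pick 30 40 [True, True]
pick 30 60 [True, True]
pick 40 -120 [True, True]
pick 40 -100 [True, True]
pick 40 -80 [True, True]
pick 40 -60 [True, True]
pick 40 -40 [True, True]
pick 40 -20 [True, True]
pick 4
[... 159 characters left out ...]
ue, True]
place 20 -60 [True, True]
place 20 -40 [True, True]
place 20 -20 [True, True]
place 20 0 [True, True]
place 20 20 [True, True]
place 20 40 [True, True]
place 20 60 [True, True]
place 30 -120 [True, True]
place 30 -100 [True, True]
place 30 -80 [True, True]
place 30 -60 [True, True]
place 30 -40 [True, True]
place 30 -20 [True, True]
place 30 0 [True, True]
place 30 20 [True, True]
place 30 40 [True, True]
place 30 60 [True, True]
place 40 -120 [True, True]
place 40 -100 [True, True]
place 40 -80 [True, True]
place 40 -60 [True, True]
place 40 -40 [True, True]
place 40 -20 [True, True]
place 40 0 [True, True]
place 40 20 [True, True]
place 40 40 [True, True]
place 40 60 [True, True]
```

```bash
python3 - <<'E'
from h import *
for n in('top','side'):
    s=dict(np.load(n+'.npz'));P=cloud(s).reshape(-1,3);P=P[np.isfinite(P[:,0])]
    r=np.hypot(P[:,0],P[:,1]);a=np.degrees(np.arctan2(P[:,1],P[:,0]))
    for A in range(5,75,5):
        o=[]
        for lo,hi in((80,200),(200,400),(400,700)):
            m=(a>A)&(a<=A+5)&(P[:,2]>lo)&(P[:,2]<hi)&(r>250); o.append((int(np.sort(r[m])[2]) if m.sum()>3 else None))
        print(n,A,o)
q=arm.read_q()
print(arm.solve_ik([190,385,260],quat([0,0,-1],[-.9,.44,0])),arm.solve_ik([410,-60,260],quat([0,0,-1],[0,1,0])))
E
```

```text
top 5 [None, None, None]
top 10 [655, 633, 701]
top 15 [661, 610, 604]
top 20 [None, None, 607]
top 25 [481, 535, 608]
top 30 [474, 649, 512]
top 35 [801, 741, 543]
top 40 [None, 816, 763]
top 45 [None, None, None]
top 50 [None, None, None]
top 55 [None, None, 444]
top 60 [None, 553, 608]
top 65 [None, 553, None]
top 70 [None, None, None]
side 5 [1335, 1334, None]
side 10 [650, 631, 701]
side 15 [664, 610, 609]
side 20 [893, 918, 609]
side 25 [478, 536, None]
side 30 [472, 656, None]
side 35 [799, 787, None]
side 40 [None, 819, None]
side 45 [None, None, None]
side 50 [None, None, None]
side 55 [None, 562, None]
side 60 [None, 550, None]
side 65 [None, 552, None]
side 70 [None, None, None]
[-0.8869233   0.16946667 -0.36330709  2.06479629  0.075429    0.91957383
  1.39563309] [-0.37922622  0.11646954  0.45210895  2.13533054 -0.06472958  0.9024241
  1.68116133]
```

```bash
cat >> h.py <<'E'
def tilt(az,t,sg=1):
    out=np.array([np.cos(np.radians(az)),np.sin(np.radians(az)),0]);t_=np.radians(t)
    zd=-np.sin(t_)*out-np.cos(t_)*np.array([0,0,1]); return zd,quat(zd,sg*np.array([-out[1],out[0],0]))
E
python3 - <<'E'
from h import *
arm.grip(80,15)
arm.reach([190,385,260],quat([0,0,-1],[-.9,.44,0]))
q=np.array(arm.read_q()); print(q.round(2)); p=arm.read_tool_pos()
q[0]+=.1; arm.movej(list(q)); p2=arm.read_tool_pos(); print(p,p2,arm.read_time())
if np.arctan2(p2[1],p2[0])<np.arctan2(p[1],p[0]):
    q[0]+=1.3; arm.movej(list(q)); print(arm.read_tool_pos(),arm.read_q(),arm.read_time())
s=dict(np.load('side.npz'));P=cloud(s).reshape(-1,3)
for z in range(50,400,50):
    m=(P[:,2]>z)&(P[:,2]<z+50)&(P[:,1]<-230)&(P[:,0]>350)&(P[:,0]<800); print(z,m.sum(),P[m,1].max().round() if m.any() else '')
for sg in(1,-1):
    for az in(90,60,30):
        zd,Q=tilt(az,30,sg); r=arm.solve_ik(np.array([631,-205,38])+5*zd,Q); print('pick',sg,az,np.round(r,2))
    for az in(-60,-45,-30,-10):
        zd,Q=tilt(az,30,sg); r=arm.solve_ik(BO+bv(24,0,38)+5*zd,Q); print('place',sg,az,np.round(r,2))
E
```

```text
[-0.89  0.17 -0.36  2.06  0.08  0.92  1.39]
[190.33484171 385.60597409 260.25793777] [229.23989269 364.51734451 260.19581802] 2.0417
[ 412.7019928  -120.87124916  260.2988439 ] [ 0.51126704  0.16979476 -0.36386816  2.0635965   0.07517235  0.91937936
  1.39451594] 3.925
50 3623 -242.0
100 289 -353.0
150 337 -353.0
200 375 -351.0
250 437 -351.0
300 555 -351.0
350 4424 -346.0
pick 1 90 [ 0.29  0.9  -0.4   1.67  1.11  0.98  2.34]
pick 1 60 [ 0.27  1.   -0.39  1.43  0.84  1.22  2.14]
pick 1 30 [ 0.3   1.08 -0.35  1.22  0.59  1.4   1.88]
place 1 -60 [ 0.58  0.88 -0.39  1.72 -0.08  0.97  0.85]
place 1 -45 [ 0.52  0.91 -0.39  1.66  0.03  1.07  0.97]
place 1 -30 [ 0.46  0.92 -0.39  1.62  0.13  1.14  1.1 ]
place 1 -10 [ 0.38  0.93 -0.4   1.6   0.27  1.21  1.28]
pick -1 90 [-0.14  0.88  0.21  1.7   0.61  0.67 -0.5 ]
pick -1 60 [-0.05  0.96  0.14  1.46  0.41  1.02 -0.75]
pick -1 30 [ 0.02  1.06  0.15  1.24  0.18  1.28 -1.01]
place -1 -60 [-0.37  1.24  1.08  1.78 -1.2   1.56 -1.4 ]
place -1 -45 [-0.4   1.25  1.08  1.72 -1.1   1.56 -1.25]
place -1 -30 [-0.45  1.26  1.08  1.68 -1.01  1.53 -1.09]
place -1 -10 [ 0.03  0.9   0.13  1.62 -0.13  1.16 -1.53]
```

```bash
python3 - <<'E'
from h import *
zd,Q=tilt(30,30,1); p=np.array([631,-205,38])+5*zd
arm.reach(p-110*zd+np.array([0,0,30]),Q)
arm.line_to(p,vel=150,guard=8); print('at',arm.read_tool_pos(),p)
arm.grip(50,12); print(arm.read_gripper_width(),arm.read_finger_force())
arm.line_to(p+[0,0,60],vel=120); print(arm.read_gripper_width(),arm.read_ft_force(),arm.read_time())
snap('top','t2.png');im=cv2.imread('pics/t2.png')[120:280,290:450];cv2.imwrite('pics/t2c.png',cv2.resize(im,None,fx=3.5,fy=3.5))
E
```

```text
at [ 629.879886   -205.93254022   34.76974287] [ 628.83493649 -206.25         33.66987298]
57.95572679911837 11.633025727956863
58.15407628385062 [-0.2657476  -0.76385206 -0.69938733] 7.2083
```

View pics/t2c.png

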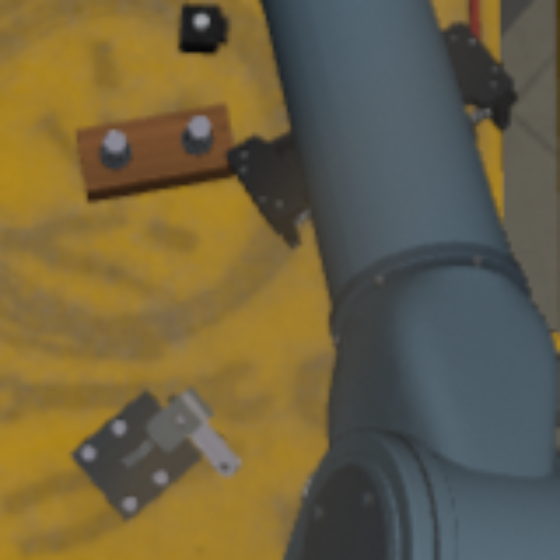

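```bash
python3 - <<'E'
from h import *
BO[:2]=[479.6,-74.2]
zd,Q=tilt(-40,30,1); out=np.array([np.cos(np.radians(-40)),np.sin(np.radians(-40)),0])
p=BO+bv(24,0,0)-1.5*out; p[2]=34.8
a=p+bv(95,0,0); arm.reach(a+[0,0,60],Q)
arm.line_to(a+[0,0,4],vel=120); arm.line_to(p+[0,0,3],vel=90,guard=6)
print(arm.read_tool_pos(),p,arm.read_ft_force())
print(arm.line_to(p+[0,0,-3],vel=15,guard=3),arm.read_tool_pos())
arm.grip(74); b=p-70*zd; b[2]=max(b[2],60)
arm.line_to(p-60*zd+bv(30,0,0),vel=150)
arm.reach([470,-180,260],quat([0,0,-1],[0,1,0])) if False else arm.line_to(p-60*zd+bv(50,0,80),vel=200)
print(arm.read_tool_pos(),arm.read_time())
s=snap('top','t3.png');snap('side','s3.png')
A=cv2.resize(cv2.imread('pics/t3.png')[210:285,300:400],None,fx=5,fy=5);B=cv2.resize(cv2.imread('pics/s3.png')[200:300,220:320],None,fx=3,fy=3)
M=np.zeros((375,800,3),np.uint8);M[:375,:500]=A;M[:300,500:]=B;cv2.imwrite('pics/m3.png',M)
E
```

```text
[494.38424418 -92.16196439  37.77856614] [493.92677047 -91.57971307  34.8       ] [-0.6560235   0.77473796  0.0654861 ]
True [494.21884253 -91.81509636  33.68786683]
[ 548.26090799 -148.51761237  165.67461299] 11.8833
```

View pics/m3.png

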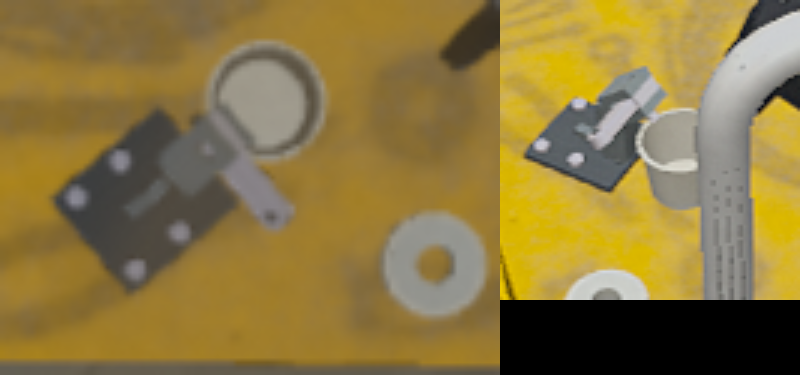

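```bash
cat >> h.py <<'E'
BO[:2]=[479.6,-74.2]
HL=np.array([662.5,-16.4]);HR=np.array([673.8,-75.4])
SX=np.array([np.cos(.19),np.sin(.19),0]);QD=quat([0,0,-1],SX)
def P3(h,z): return np.array([h[0],h[1],z])
E
python3 - <<'E'
from h import *
s=dict(np.load('top.npz'));print('beaker',unproj(s,352.8,229.8,47),'want',BO+bv(24,0,0))
r=[arm.solve_ik(P3(HL,86),quat([0,0,-1],k*SX)) for k in(1,-1)];print(np.round(r,2))
arm.grip(44,40)
Q=quat([0,0,-1],SX if abs(r[0][6])<abs(r[1][6]) else -SX)
arm.reach(P3(HL,180),Q); print(arm.line_to(P3(HL,86),vel=120,guard=8),arm.read_tool_pos())
arm.grip(10,40); print(arm.read_gripper_width(),arm.read_tool_rot(),arm.read_ft_force())
print(arm.line_to(P3(HL,131),vel=60,guard=15),arm.read_ft_force(),arm.read_time())
snap('side','s4.png');B=cv2.resize(cv2.imread('pics/s4.png')[140:230,290:380],None,fx=6,fy=6,interpolation=cv2.INTER_CUBIC);cv2.imwrite('pics/s4c.png',B)
E
```

```text
beaker [495.2990923  -94.23877237  47.        ] want [495.07583713 -92.54389449   0.        ]
[[ 0.02  0.76 -0.1   1.6   0.09  0.79  0.08]
 [ 0.5   0.95 -0.87  1.56  0.81  1.03  2.72]]
False [663.18624989 -16.4603019   86.78444538]
14.688654070928685 [1.39441444e-04 6.36851727e-01 7.70986281e-01 1.16489893e-04] [-0.79589105 -0.4308976   2.56205466]
False [ 0.55081788  0.81911959 -1.17323548] 15.9167
```

View pics/s4c.png

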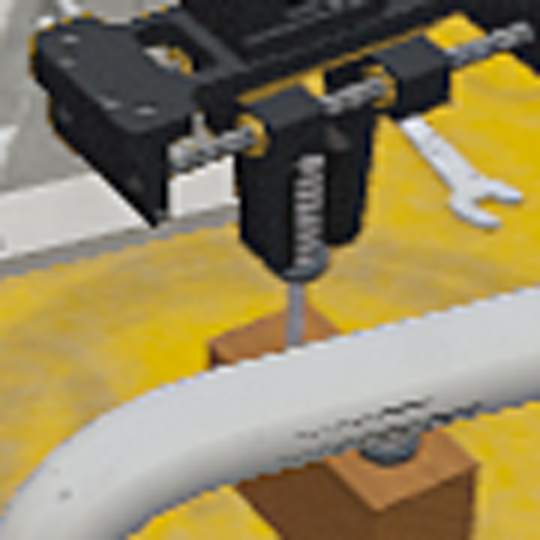

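```bash
cat >> h.py <<'E'
L=79.8
U=bv(-np.sin(np.radians(40)),0,np.cos(np.radians(40)))
M0=BO+bv(-16.7,0,84)
BX=bv(np.cos(np.radians(40)),0,np.sin(np.radians(40))); BY=bv(0,1,0)   # bore x,y axes
def tcp(d,dx=0,dy=0): return M0+dx*BX+dy*BY+(d+L)*U   # tip at height d over mouth
def tip():
    r=np.array(arm.read_tool_pos())-L*U-M0; return np.round([r@BX,r@BY,r@U],2)
E
python3 - <<'E'
from h import *
arm.line_to(P3(HL,200),vel=180)
q0=np.array(arm.read_q());best=None
for k in range(8):
    a=k*np.pi/4; y=np.cos(a)*BX+np.sin(a)*BY; Q=quat(-U,y); r=arm.solve_ik(tcp(60),Q)
    if r is not None:
        r=np.array(r); c=abs(r-q0).max(); print(k,r.round(2),round(c,2))
        if best is None or c<best[0]: best=(c,Q,k)
Q=best[1]; arm.reach(tcp(60),Q); print(best[2],tip(),arm.read_time())
arm.line_to(tcp(12),vel=100); f0=np.array(arm.read_ft_force())
h=arm.line_to(tcp(-8),vel=15,guard=3.5); print(h,tip(),np.array(arm.read_ft_force())-f0,arm.read_gripper_width(),arm.read_time())
E
```

```text
Traceback (most recent call last):
TypeError: 'NoneType' object is not subscriptable
```

```bash
python3 - <<'E'
from h import *
print(arm.read_tool_pos())
def rot(v,ax,a): return cv2.Rodrigues(np.array(ax)*a)[0]@v
for d in(60,20,-24):
    o=[]
    for k in range(16):
        a=k*np.pi/8; y=np.cos(a)*BX+np.sin(a)*BY; r=arm.solve_ik(tcp(d),quat(-U,y)); o.append('x' if r is None else k)
    print(d,o)
G=84.8
# tool tilted by al about a closing axis (any azimuth a about the punch axis)
for a in range(0,360,30):
    y=np.cos(np.radians(a))*BX+np.sin(np.radians(a))*BY
    o=[]
    for al in (10,15,20,25,30,40):
        z=rot(-U,y,np.radians(al)); ok=all(arm.solve_ik(M0+(d+G)*U+5*z,quat(z,y)) is not None for d in(30,-24)); o.append(int(ok))
    print(a,o)
E
```

```text
[662.08383925 -16.43198877 199.32240367]
60 ['x', 'x', 'x', 'x', 'x', 'x', 'x', 'x', 'x', 'x', 'x', 'x', 'x', 'x', 'x', 'x']
20 ['x', 'x', 'x', 'x', 'x', 'x', 'x', 'x', 'x', 'x', 'x', 'x', 'x', 'x', 'x', 'x']
-24 ['x', 'x', 'x', 'x', 'x', 'x', 'x', 'x', 'x', 'x', 'x', 'x', 'x', 'x', 'x', 'x']
0 [0, 0, 0, 0, 0, 0]
30 [0, 0, 0, 0, 0, 0]
60 [0, 0, 0, 0, 0, 1]
90 [1, 1, 1, 1, 1, 1]
120 [1, 1, 1, 1, 1, 1]
150 [1, 1, 1, 1, 1, 1]
180 [1, 1, 1, 1, 1, 1]
210 [1, 1, 1, 1, 1, 1]
240 [1, 1, 1, 1, 1, 1]
270 [0, 0, 0, 0, 0, 0]
300 [0, 0, 0, 0, 0, 0]
330 [0, 0, 0, 0, 0, 0]
```

```bash
cat >> h.py <<'E'
AL=np.radians(25); G=87.
def rot(v,ax,a): return (cv2.Rodrigues(np.array(ax,float)*a)[0]@np.array(v,float))
ZB=rot(-U,BY,AL); QB=quat(ZB,BY)
def tcp(d,dx=0,dy=0): return M0+dx*BX+dy*BY+(d+G)*U+5*ZB
def tip():
    r=np.array(arm.read_tool_pos())-5*ZB-G*U-M0; return np.round([r@BX,r@BY,r@U],2)
def stand(psi):
    y=np.array([-np.sin(psi),np.cos(psi),0]); z=rot([0,0,-1],y,AL); return z,quat(z,y)
E
python3 - <<'E'
from h import *
c=np.array(arm.read_tool_pos())
print(arm.line_to(P3(HL,95),vel=150,guard=8), arm.line_to(P3(HL,86),vel=25,guard=4),arm.read_tool_pos())
arm.grip(34); print(arm.read_ft_force())
arm.line_to(P3(HL,165),vel=200)
qb=np.array(arm.solve_ik(tcp(30),QB)); best=None
for d in np.arange(0,360,20):
    z,Q=stand(np.radians(d)); r=arm.solve_ik(P3(HL,7+G)+5*z,Q); r2=arm.solve_ik(P3(HL,107+G)+5*z,Q)
    if r is None or r2 is None: continue
    cst=abs(np.array(r)-qb).max()+abs(np.array(r)-arm.read_q()).max()
    if best is None or cst<best[0]: best=(cst,d,np.round(r,2))
print(qb.round(2),best,arm.read_time())
E
```

```text
False True [662.69643413 -16.40521455  86.32257059]
[-0.34618833 -0.32090357 -0.10957349]
[-0.16  0.24 -0.13  2.3   0.52  0.56 -0.02] (np.float64(1.171315289462137), np.int64(280), array([ 0.36,  0.87, -0.35,  1.47, -0.19,  0.96,  0.41])) 18.7667
```

```bash
python3 - <<'E'
from h import *
qb=np.array(arm.solve_ik(tcp(30),QB)); qn=np.array(arm.read_q()); best=None
for d in [*range(320,360,10),*range(0,231,10)]:
    z,Q=stand(np.radians(d)); r=arm.solve_ik(P3(HL,7+G)+5*z,Q); r2=arm.solve_ik(P3(HL,87+G)+5*z,Q)
    if r is None or r2 is None: continue
    cst=abs(np.array(r)-qb).max()+abs(np.array(r)-qn).max()
    if best is None or cst<best[0]: best=(cst,d,np.round(r,2))
print(best)
open('psi.txt','w').write(str(best[1]))
z,Q=stand(np.radians(best[1]));g=P3(HL,7+G)+5*z
arm.reach(g-70*z,Q); print(arm.line_to(g,vel=120,guard=8),arm.read_tool_pos(),g)
arm.grip(10,50); print(arm.read_gripper_width(),arm.read_tool_pos())
arm.line_to(g+[0,0,110],vel=120); print(arm.read_ft_force(),arm.read_time())
arm.reach(tcp(25),QB); print(tip(),arm.read_time())
snap('side','s5.png');B=cv2.resize(cv2.imread('pics/s5.png')[160:260,210:320],None,fx=6,fy=6,interpolation=cv2.INTER_CUBIC);cv2.imwrite('pics/s5c.png',B)
E
```

```text
(np.float64(1.4678418901876666), 230, array([ 0.34,  0.72, -0.29,  1.8 , -0.42,  0.44, -0.2 ]))
False [664.23992137 -14.62032807  89.79161719] [663.85826891 -14.78127815  89.46846106]
14.656048854006421 [664.14941694 -15.15181932  90.14225097]
[-0.62774876  0.46101128  0.12052423] 21.5833
[ 0.44  0.87 24.77] 22.5417
```

View pics/s5c.png

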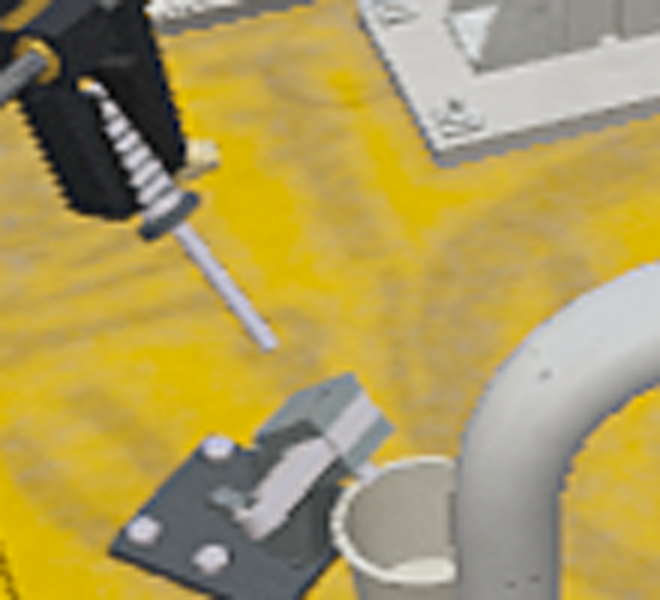

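```bash
python3 - <<'E'
from h import *
s=dict(np.load('side.npz'))
for d in(25,0,-35): print(d,(proj(s,M0+d*U)-[210,160])*6)
arm.hold(.2);print(tip())
arm.line_to(tcp(8),vel=60); arm.hold(.2); print(tip()); f0=np.array(arm.read_ft_force())
h=arm.line_to(tcp(-9),vel=15,guard=3.5); f=np.array(arm.read_ft_force())-f0; print(h,tip(),np.round([f@BX,f@BY,f@U],2),arm.read_gripper_width(),arm.read_time())
E
```

```text
25 [263.5878429  338.25520291]
0 [307.1745875  394.37884046]
-35 [367.25815878 471.74430118]
[ 0.47  0.34 24.54]
[-0.01  0.09  8.14]
True [-0.56 -0.46 -6.07] [ 0.53  0.34 -0.27] 14.531799914115002 24.2917
```

```bash
python3 - <<'E'
from h import *
f0=np.array(arm.read_ft_force())
for d in(-9,-12,-15,-18,-21):
    h=arm.line_to(tcp(d),vel=20,guard=28); f=np.array(arm.read_ft_force())-f0; print(d,h,tip(),np.round([f@BX,f@BY,f@U],2))
    if h: break
print(arm.read_gripper_width(),arm.read_time())
E
```

```text
-9 False [-0.03 -0.16 -9.22] [-0.57 -0.06  0.59]
-12 False [ -0.    -0.11 -12.19] [-0.3  -0.2   0.72]
-15 False [ 1.000e-02 -3.000e-02 -1.512e+01] [-0.31 -0.63  0.16]
-18 False [ -0.    -0.   -18.11] [-0.03 -1.08 -0.19]
-21 False [-2.000e-02 -2.000e-02 -2.109e+01] [ 0.19 -0.92  0.5 ]
14.324378901121158 25.8
```

```bash
python3 - <<'E'
from h import *
arm.line_to(tcp(-10),vel=60);arm.line_to(tcp(25),vel=120)
arm.hold(.1);snap('side','s6.png');B=cv2.resize(cv2.imread('pics/s6.png')[160:260,210:320],None,fx=6,fy=6,interpolation=cv2.INTER_CUBIC);cv2.imwrite('pics/s6c.png',B);print(tip(),arm.read_time())
E
```

```text
[-0.05 -0.39 24.42] 26.725
```

View pics/s6c.png

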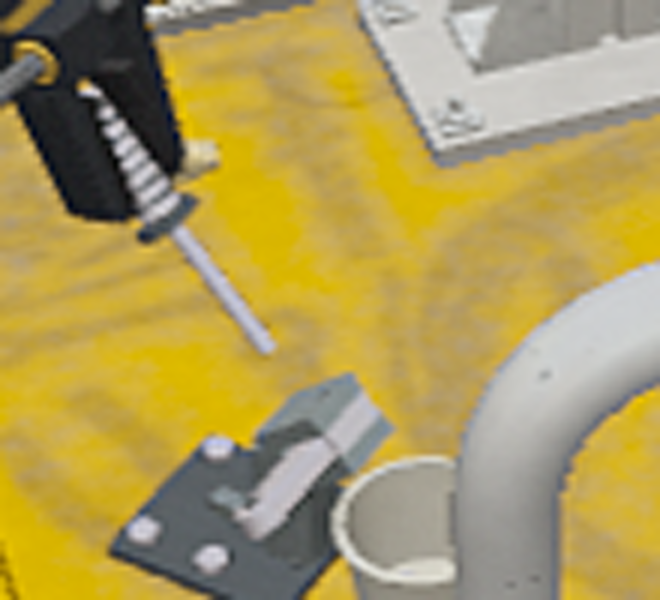

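```bash
python3 - <<'E'
from h import *
z,Q=stand(np.radians(int(open('psi.txt').read())));g=np.array([664.1,-15.0,90.1])
arm.line_to(tcp(60),vel=150)
arm.reach(g+[0,0,90],Q);arm.hold(.2);print(arm.read_tool_pos())
print(arm.line_to(g+[0,0,40],vel=80,guard=6),arm.line_to(g+[0,0,6],vel=80,guard=6),arm.line_to(g+[0,0,-3],vel=15,guard=4),arm.read_tool_pos(),arm.read_ft_force())
arm.grip(34);arm.hold(.2)
p=np.array(arm.read_tool_pos());arm.line_to(p-80*z,vel=150)
arm.line_to(np.array(arm.read_tool_pos())+[0,0,60],vel=200)
s=snap('top','t7.png');P=cloud(s)
A=cv2.resize(s['frame'][205:265,310:380,::-1],None,fx=8,fy=8,interpolation=cv2.INTER_CUBIC);cv2.imwrite('pics/t7c.png',A)
s=snap('side','s7.png');print(arm.read_time(),arm.read_tool_pos())
B=cv2.resize(s['frame'][140:240,300:400,::-1],None,fx=4,fy=4,interpolation=cv2.INTER_CUBIC)
C=cv2.imread('pics/t7.png')[140:190,300:370];C=cv2.resize(C,(400,286))
M=np.zeros((480+0,800,3),np.uint8);M[:400,:400]=cv2.resize(A,(400,343)).__array__() if False else np.pad(cv2.resize(A,(400,343)),((0,57),(0,0),(0,0)));M[:400,400:]=B;cv2.imwrite('pics/m7.png',np.vstack([M[:400],np.pad(cv2.resize(C,(280,200)),((0,0),(0,520),(0,0)))]))
E
```

```text
[663.32769784 -13.40761259 180.32240491]
False False True [664.34942542 -15.03017414  90.16241001] [-1.24481021 -0.1972455   4.81620916]
32.0417 [640.56470591 -39.92293399 219.41506853]
```

View pics/m7.png

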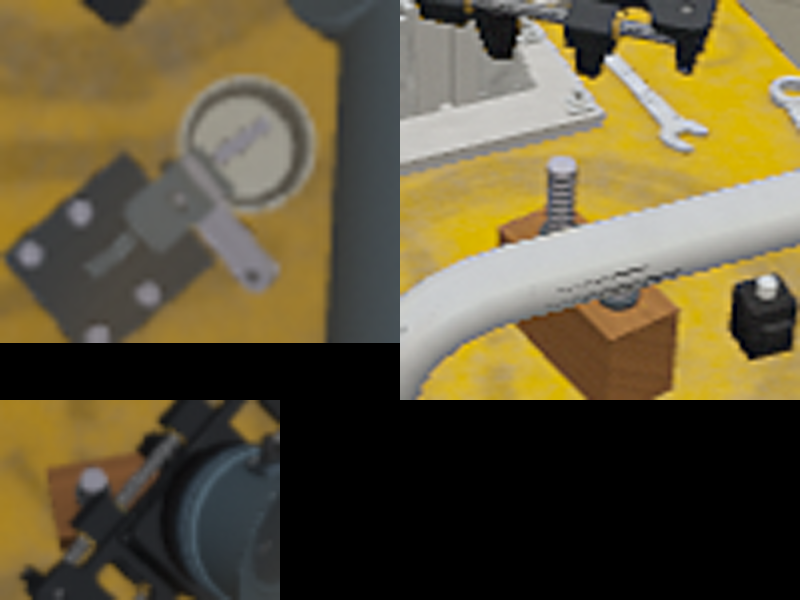

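The picture shows the dowel lying in the upright beaker (panel pixel 242,142). The punch stands in its hole on its collar (562,195), as it did at the start, and the gripper is clear.

```bash
python3 -c "
from h import *
print(arm.hand_in())"
```

```text
the job is handed in; nothing more can be done
None
```

The job is handed in, at about 32 s on the robot's clock: the last pictures show the dowel lying in the upright beaker under the bore and the slim punch back in its hole, seated on its collar.

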